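Reset the tripped motor switch on the bench

ROBOT

A 6-joint arm with a two-finger parallel gripper is mounted at the origin on the work surface; the furniture and walls round the work are solid. World frame = base frame: x ahead of the robot, y to its left, z up, the work surface at z = 0. Lengths are in m, angles in degrees, forces in N, time in s.
With the tool pointing down it reaches from about 0.325 to 0.775 m from the base axis. Payload 9.3 kg.
Tool frame: the origin (TCP) lies between the finger pads; the fingertips stand 19 mm ahead of it and the grasp point (between the pads) is the TCP; z points along the fingers, y is the line along which they close (so a half turn about z gives the same grasp; the last joint's range is limited). The gripper opens to 85 mm and grips with 20 to 120 N. Pads are 22 mm wide; open, the fingers measure 114 mm over their backs; the gripper's body (76 mm by 85 mm) begins 54 mm behind the grasp point. The pads swing forward as they close: fully open they stand 13 mm farther back than shut.
Start: joints at [-80.019, 14.817, 1.232, 76.415, 0, 81.257], TCP at [0.177, -0.521, 0.25] pointing down, gripper open.
Joint ranges: [-174.27, 174.27], [-52.1, 104.24], [-59.71, 78.15], [-110.17, 111.67], [-87.03, 83.33], [-180, 180]. Speed limits (degrees/s): [127.2, 127.2, 159.86, 180, 180, 180].

INTERFACE

Orientations are given as [roll, pitch, yaw] about the fixed x, y, z axes, in that order (R = Rz(yaw) Ry(pitch) Rx(roll)).
In Python, from plant import arm gives the robot as it stands. The module is installed in compiled form; this text tells all that it offers.
- The arm moves only by the shell command python3 -m crank 'ROWS' [OPENING] [FORCE]. ROWS is JSON, a list that holds one entry, the list of rows, each a list of 6 numbers: the shift along the tool's x, y, z in cm, then the turn, a rotation vector about the tool's x, y, z in degrees. A call has 1 to 12 rows; each row shifts and turns the commanded pose from where the row before left it, along the tool's axes as they then stand; what a row does not reach is not made up. A row lasts 1/8 s, in which the tool goes at most 62.5 mm and 10.7 degrees, less where a joint would pass 70% of its speed; a pose out of reach is approached as far as the arm can. A call with a gripper value outside its range is refused whole. OPENING is the finger opening in cm, from 0 to 8.54, set as the call begins (- or left out, the last holds). The fingers move at their own pace and stop on an object; FORCE is the grip in N (left out, the last holds). Time passes only in rows, so rows that do not move let the fingers close. It gives the time, the measured TCP pose, the force, the opening and the grip force at its end, in the units of the state.
- arm.read_state(): the state, without advancing time (a new reading comes with each control period).
- arm.capture(name): name is "side" or "top"; returns the picture (400x640x3 uint8, red, green, blue); there is no depth.
- arm.get_calibration(name): a dict with "mtx" (3x3 intrinsics, pixels), "distortion" ([k1, k2, p1, p2, k3] as OpenCV has them; the pictures are not rectified), "rvec" (rotation vector, rad) and "tvec" (3), from world to camera coordinates, as OpenCV has them. Camera axes: x right, y down, z forward; pixel columns grow to the right and rows downward; lengths in m; the calibration is good to about 2 mm. A picture is of the moment at which its call begins. get_calibration takes no time and is no camera call.
- arm.job_done(): hands the job in; it is judged then, once.
Trained networks look in the newest picture that a camera, given by its name, has taken for a name from the list of things; names that differ only in an ending like _2 or _b are one class to them, and where a whole thing is asked for, a point or a joint stands for the part that bears it (a point fixed in the world has none). Each returns a list of dicts, best first, with "score" (0 to 1); they miss things now and then, are a little off and sometimes report something else, mostly with a low value. They report only what shows in the picture. A call takes as long as a camera call.
- arm.look_for(camera, query): "rect" ([left, top, right, bottom] in pixels, round what is visible of it).
- arm.trace(camera, query): "mask" (400x640 bool, what is visible of it) and "rect" ([left, top, right, bottom] in pixels, round what is visible of it).
The state is a dict: "t": time; "joint_positions": joint angles; "joint_velocities": joint speeds; "joint_torque": joint torques, N m; "position": TCP position; "tool_rot": TCP orientation; "ft_force": force on the tool from outside, world axes, zero at the start; "torque": the same for the moment, N m; "gripper_width": finger opening in m; "grip_force": force on a finger pad.
Only numpy, scipy, OpenCV 4.12 (cv2) and the standard library are available. Lean on these libraries where they do the work, as an engineer would, in place of code of your own. Each camera call takes 0.05 s, during which the arm holds its last target. There are 200 camera calls.

TASK

One of the three lever switches on the board has tripped: its lever stands upright, while the other two lean away from the robot, on. Reset it: push its lever fully off, towards the robot, until you feel it firmly home against its stop, then throw it on, away from the robot, so that it stays on by itself. The lever breaks above 22 N, so feel for the stops and do not force it, and leave the other two switches on.

Things in the scene. Friction and masses are not known exactly. Their poses are not given: they have to be found in the camera images.
- board: Plywood board, 108 (x) x 285 (y) x 12 mm, fixed flat on the bench, that carries three like grey lever switches in a row along its y, 85 mm from centre to centre. Origin: centre of its underside. +x points roughly away from the robot. Which switch has which place changes.
- switch_a: The TRIPPED switch: grey housing, 88 (x) x 58 (y) x 62 mm high, fixed upright. Origin: centre of its underside, on top of the board. +x = ON, away from the robot (black cable glands on that side); -x = OFF, towards the robot (blank aluminium plate). The lever stands in a slot along x between 5 mm high steel cheeks on the cover.
- lever_a (a joint): Lever of the tripped switch: black paddle 12 mm thick (x), 16 mm wide (y), on a steel shank. 0 = upright, positive = leaning to +x (ON), negative = to -x (OFF), rad. Starts within 0.06 of upright. A weak spring brings it back there whenever let go, and ON will not hold, until the catch inside is reset. More than 22 N from the robot breaks it, at either stop.
- lever_a_pivot (a point): Pivot of that lever, axis along y, 50 mm above the switch's origin. OFF push: almost free, then from -0.12 to -0.44 the catch drags with 5 to 10 N at the paddle for 0.30 rad, then the stop: force rises steeply, about 5 N/mm. Stop is at -0.42 to -0.78, differing every time, not visible: feel it. The catch sets only if pushed within 0.03 rad of the stop.
- lever_a_tip (a point): Centre of the lever's end, 98 mm from the pivot; black paddle from 38 mm to the end. Once the catch is set the lever springs back upright when let go; thrown to ON it passes a click (about 4 N, between 0.33 and 0.5) and then stays by itself at the rigid ON stop, 0.58.
- switch_b: A second switch of the same shape and axes, running (ON); origin at the centre of its underside. To be left alone.
- lever_b (a joint): Lever of the second switch: same size, pivot and joint sense as lever_a (0 upright, positive = ON, rad). Held by friction; starts ON, about 0.56.
- switch_c: A third switch of the same shape and axes, running (ON); origin at the centre of its underside. To be left alone.
- lever_c (a joint): Lever of the third switch: same size, pivot and joint sense as lever_a (0 upright, positive = ON, rad). Held by friction; starts ON, about 0.56.

How it is judged (in metres and radians):
On the way, in this order (a step that is already met when the one before it is completed fails the run):
1. the tripped switch's lever is pushed to the off side (below -0.36 rad) (value of joint lever_a below -0.36 rad), for 0.1 s.
2. the lever is thrown on (above 0.50 rad) (value of joint lever_a above 0.5 rad), for 0.2 s.
At the end, for the whole second after the job is handed in: the reset switch's lever stays on by itself (joint above 0.50 rad, at rest), and the other two levers are still on (above 0.45 rad) (value of joint lever_a above 0.5 rad and velocity of joint lever_a between -0.1 and 0.1 rad/s and value of joint each of lever_b, lever_c above 0.45 rad); the robot touches nothing.
It fails at once if the robot presses on the tripped switch's lever with more than 22 N (contact force between any of the fingers, the arm and lever_a above 22 N).
It fails at once if one of the other two levers is moved out of its on position (below 0.45 rad) (value of joint any of lever_b, lever_c below 0.45 rad).
It also fails if it takes over 48 s, if anything falls off the work surface, if the arm or the gripper's body presses on something with over 40 N, if the wrist force passes 120 N, or if a joint passes its speed limit or range.

## Working session

There is one attempt and no reset: what is moved stays moved. The work goes in short steps, Python scripts to look and compute and a shell command to move; the robot and the scene stay as the last step left them, time stands still between calls to the robot, and variables do not carry over. Pictures are saved under pics/ and viewed, at most 10 in all, crops included, and the job is handed in when it is done.

```bash
mkdir -p pics; python3 - <<'E'
from plant import arm
import cv2,numpy as np
for n in("side","top"):
    im=arm.capture(n);cv2.imwrite(f"pics/{n}0.png",im[:,:,::-1])
    for q in("lever_a","switch_a","board"):
        print(n,q,[(round(d["score"],2),[round(float(x)) for x in d["rect"]]) for d in arm.look_for(n,q)])
s=arm.read_state();print({k:np.round(v,3).tolist() for k,v in s.items()})
for n in("side","top"):
    c=arm.get_calibration(n);R=cv2.Rodrigues(np.array(c["rvec"],float))[0];print(n,-R.T@np.array(c["tvec"]).ravel(),R[2])
E
```

```text
side lever_a [(0.68, [302, 190, 333, 229]), (0.68, [340, 162, 361, 198]), (0.61, [339, 163, 384, 230]), (0.57, [346, 176, 353, 214])]
side switch_a [(0.97, [303, 192, 358, 269]), (0.9, [329, 171, 369, 247]), (0.73, [337, 162, 383, 229])]
side board []
top lever_a [(0.81, [364, 180, 375, 216]), (0.57, [275, 190, 284, 223]), (0.46, [326, 208, 334, 223])]
top switch_a [(0.94, [268, 191, 301, 254]), (0.87, [313, 195, 341, 249]), (0.85, [352, 184, 388, 245])]
top board [(0.84, [256, 198, 398, 259])]
{'t': 0.4, 'joint_positions': [-80.02, 14.824, 1.227, 76.415, -0.001, 81.259], 'joint_velocities': [-0.082, -0.09, 0.118, 0.036, 0.124, -0.038], 'joint_torque': [-0.004, -55.483, 34.44, 0.004, -0.0, -0.0], 'position': [0.177, -0.521, 0.25], 'tool_rot': [-179.987, -0.001, 18.721], 'ft_force': [-0.603, -0.079, 1.093], 'torque': [0.023, -0.032, 0.042], 'grip_force': 0.0, 'gripper_width': 0.086}
side [0.24952349 0.89797546 0.48327087] [ 0.29018717 -0.85410012 -0.43162992]
top [0.32765459 0.19174496 0.94142204] [ 0.20279104 -0.03403478 -0.97863038]
```

View pics/side0.png

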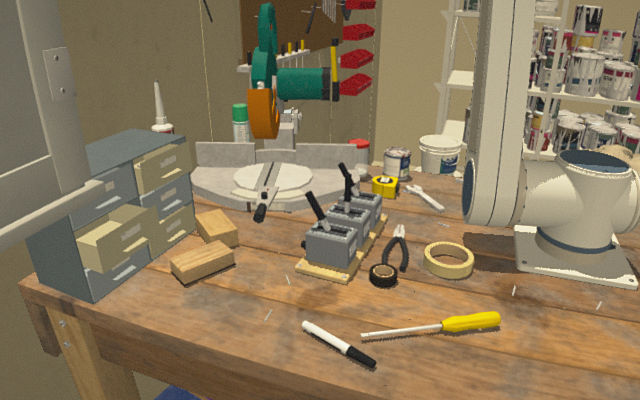

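View pics/top0.png

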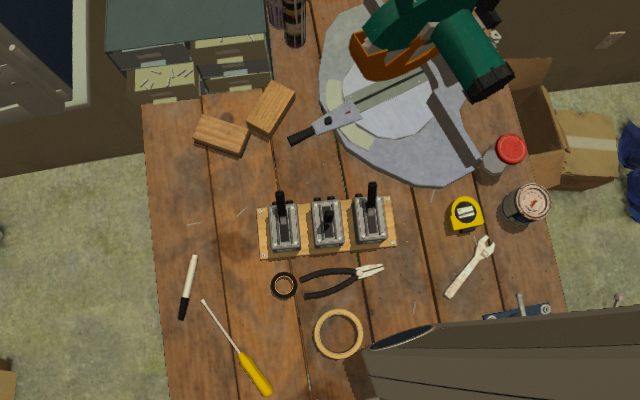

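The top view shows three switches on the board (corners about (258,207), (394,197), (397,247), (261,259)). The middle one at (327,222) has the upright lever; the outer two, at (285,225) and (370,220), lean away, on.

```bash
cat > h.py <<'E'
from plant import arm
import cv2,numpy as np
from scipy.optimize import least_squares
def cal(n):
    c=arm.get_calibration(n);return [np.array(c[k],float) for k in("mtx","distortion","rvec","tvec")]
def ray(n,p):
    K,D,r,t=cal(n);R=cv2.Rodrigues(r)[0]
    u=cv2.undistortPoints(np.array(p,float).reshape(-1,1,2),K,D).reshape(-1,2)
    return -R.T@t.ravel(), np.c_[u,np.ones(len(u))]@R
def onz(n,p,z):
    o,d=ray(n,p);return o+d*((z-o[2])/d[:,2])[:,None]
def proj(n,P):
    K,D,r,t=cal(n);return cv2.projectPoints(np.array(P,float),r,t,K,D)[0].reshape(-1,2)
E
python3 - <<'E'
from h import *
im=arm.capture("top");m=arm.trace("top","board")
m=m[0]["mask"].astype(np.uint8)
hull=cv2.convexHull(np.argwhere(m)[:,::-1].astype(np.int32)).reshape(-1,2)
ap=cv2.minAreaRect(onz("top",hull,.012)[:,:2].astype(np.float32));print("rect",ap)
print(cv2.boxPoints(ap).round(4).tolist())
print(onz("top",[[258,207],[394,197],[397,247],[261,259]],.012).round(4).tolist())
big=cv2.resize(im[170:270,245:405],None,fx=5,fy=5,interpolation=cv2.INTER_CUBIC)
cv2.imwrite("pics/topc.png",big[:,:,::-1])
s=arm.capture("side");big=cv2.resize(s[150:290,285:405],None,fx=4,fy=4,interpolation=cv2.INTER_CUBIC)
cv2.imwrite("pics/sidec.png",big[:,:,::-1])
E
```

```text
rect ((0.46485206484794617, 0.1313515305519104), (0.28448179364204407, 0.10833007842302322), 86.27295684814453)
[[0.4016000032424927, -0.0071000000461936], [0.5097000002861023, -0.014100000262260437], [0.5281000137329102, 0.26980000734329224], [0.41999998688697815, 0.2768000066280365]]
[[0.5284, 0.2646, 0.012], [0.5035, -0.0203, 0.012], [0.3991, -0.0055, 0.012], [0.4202, 0.2738, 0.012]]
```

View pics/topc.png

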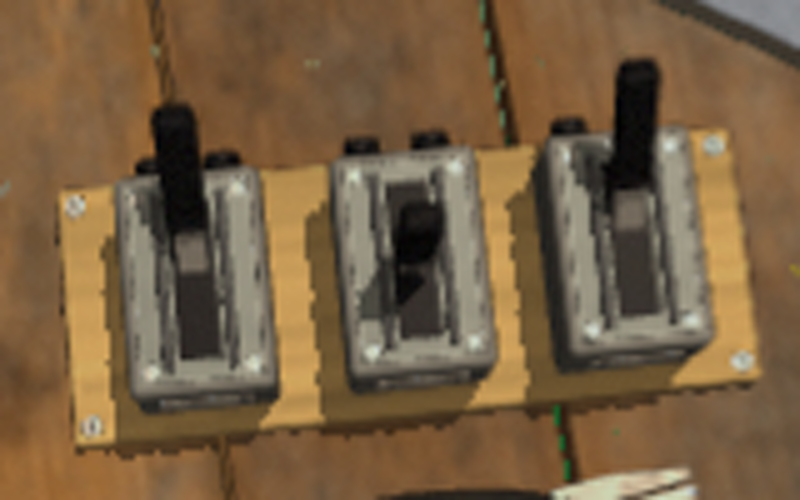

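View pics/sidec.png

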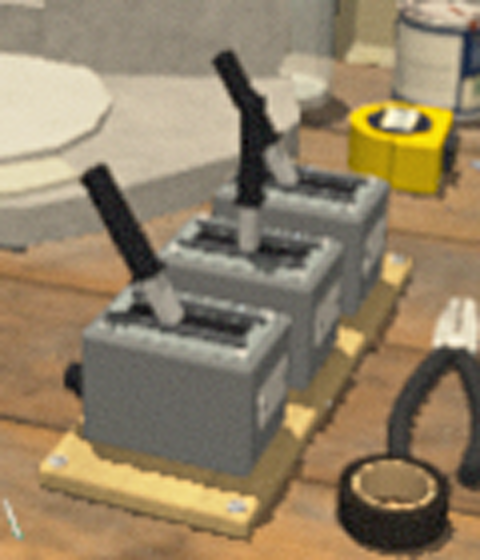

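The crops confirm it: the middle lever is upright, with its tip at about full-frame (329,213). I'll work out the pivot position and the first move.

```bash
python3 - <<'E'
from h import *
f=lambda L:np.array(L)/5+[245,170]
B=f([[62,187],[726,132],[760,380],[77,448]])
H=f([[335,158],[470,148],[495,362],[352,380]])
b=onz("top",B,.012);h=onz("top",H,.074)
y=(b[0]+b[3]-b[1]-b[2]);print("board",b.mean(0),np.linalg.norm(y)/2,"yaw",np.degrees(np.arctan2(-y[0],y[1])))
print("housing",h.mean(0),np.linalg.norm(h[0]-h[1]),np.linalg.norm(h[1]-h[2]))
print("tip",onz("top",f([[425,215]]),.16))
# side check: project pivot/tip, lever shank base crop (248,245)/4, tip (252,95)
for P in(b.mean(0),h.mean(0)):
    print(proj("side",[[P[0],P[1],.079],[P[0],P[1],.16]]))
print("seen side",np.array([[248,245],[252,95]])/4+[285,150])
E
```

```text
board [0.46356261 0.13066971 0.012     ] 0.2805620453399907 yaw -4.060760839546474
housing [0.46365351 0.13113408 0.074     ] 0.052881152607810414 0.08437233157472498
tip [[0.46554616 0.13023758 0.16      ]]
[[348.45768596 209.67275275]
 [349.82319085 173.35477172]]
[[348.35148066 209.76127963]
 [349.71336159 173.43104121]]
seen side [[347.   211.25]
 [348.   173.75]]
```

The board centre, housing and side view agree: the pivot is near (0.464, 0.131), board yaw is -4°. I'll move to the lever's far side, fingers shut.

```bash
python3 -m crank '[[[4.36,-4.23,0,0,0,0],[4.36,-4.23,0,0,0,0],[4.36,-4.23,0,0,0,0],[4.36,-4.23,0,0,0,0],[4.36,-4.23,0,0,0,0],[4.36,-4.23,0,0,0,0],[4.36,-4.23,0,0,0,0],[4.36,-4.23,0,0,0,0],[4.36,-4.23,0,0,0,0],[4.36,-4.23,0,0,0,0],[4.36,-4.23,0,0,0,0],[4.36,-4.23,0,0,0,0]]]' 0 60
python3 -m crank '[[[0,0,0,0,0,-9.6],[0,0,0,0,0,-9.6],[0,0,0,0,0,-9.6],[0,0,0,0,0,-9.6],[0,0,0,0,0,-9.6],[0,0,0,0,0,-9.6],[0,0,0,0,0,-9.7],[0,0,0,0,0,0],[0,0,0,0,0,0]]]'
```

```text
t: 2.05
position: [0.5097, 0.1299, 0.2505]
tool_rot: [180.0, -0.0, 18.7]
ft_force: [0.2, -1.5, 0.6]
gripper_width: -0.0001
grip_force: 0.0
t: 3.18
position: [0.5091, 0.1278, 0.2503]
tool_rot: [180.0, -0.0, 85.8]
ft_force: [-0.8, -0.7, -0.4]
gripper_width: 0.0002
grip_force: 0.0
```

```bash
python3 -m crank '[[[0,0,2.5,0,0,0],[0,0,2.5,0,0,0],[0,0,2.5,0,0,0],[0,0,1.6,0,0,0],[0,0,1.0,0,0,0],[0,0,0,0,0,0]]]'
python3 -m crank '[[[0,-0.5,0,0,0,0],[0,-0.5,0,0,0,0],[0,-0.5,0,0,0,0],[0,0,0,0,0,0]]]'
python3 - <<'E'
from h import *
cv2.imwrite("pics/s2.png",cv2.resize(arm.capture("side")[100:260,270:430],None,fx=3.5,fy=3.5,interpolation=cv2.INTER_CUBIC)[:,:,::-1])
E
```

```text
t: 3.92
position: [0.5089, 0.1278, 0.1489]
tool_rot: [-180.0, 0.0, 86.0]
ft_force: [0.6, -0.1, 0.6]
gripper_width: 0.0001
grip_force: 0.0
t: 4.42
position: [0.4938, 0.1289, 0.1496]
tool_rot: [180.0, -0.0, 86.0]
ft_force: [0.0, -0.5, -0.1]
gripper_width: -0.0002
grip_force: 0.0
```

View pics/s2.png

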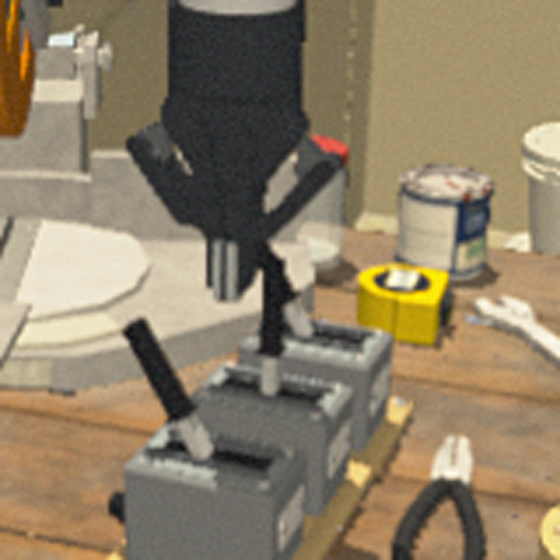

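The picture shows the shut fingers (crop x 205–242) just beyond the lever (262–285), but their outer linkage spreads towards the lever top. I'll back off and turn 90° so the flat sides of the fingers do the pushing.

```bash
python3 -m crank '[[[0,0.8,-0.5,0,0,0],[0,0.7,0,0,0,-10],[0,0,0,0,0,-10],[0,0,0,0,0,-10],[0,0,0,0,0,-10],[0,0,0,0,0,-10],[0,0,0,0,0,-10],[0,0,0,0,0,-10],[0,0,0,0,0,-10],[0,0,0,0,0,-10],[0,0,0.5,0,0,0]]]'
python3 -m crank '[[[0.5,0,0,0,0,0],[0.5,0,0,0,0,0],[0.5,0,0,0,0,0],[0.3,0,0,0,0,0],[0,0,0,0,0,0]]]'
```

```text
t: 5.85
position: [0.51, 0.1278, 0.1495]
tool_rot: [180.0, 0.1, 175.9]
ft_force: [-0.3, -1.0, -0.5]
gripper_width: 0.0001
grip_force: 0.0
t: 6.48
position: [0.4909, 0.1291, 0.1494]
tool_rot: [180.0, 0.0, 176.0]
ft_force: [0.0, -0.4, 0.2]
gripper_width: -0.0003
grip_force: 0.0
```

```bash
python3 -m crank '[[[0.3,0,0,0,0,0],[0.3,0,0,0,0,0],[0.3,0,0,0,0,0],[0,0,0,0,0,0]]]'
python3 -m crank '[[[0.2,0,0,0,0,0],[0.2,0,0,0,0,0],[0.2,0,0,0,0,0],[0,0,0,0,0,0]]]'
python3 -m crank '[[[0.2,0,0,0,0,0],[0.2,0,0,0,0,0],[0,0,0,0,0,0]]]'
python3 -m crank '[[[0.2,0,0,0,0,0],[0.2,0,0,0,0,0],[0,0,0,0,0,0]]]'
```

```text
t: 6.98
position: [0.4819, 0.1297, 0.1493]
tool_rot: [180.0, -0.0, 176.0]
ft_force: [-0.6, -1.0, 0.4]
gripper_width: -0.0
grip_force: 0.0
t: 7.48
position: [0.476, 0.1301, 0.1493]
tool_rot: [-180.0, -0.0, 176.0]
ft_force: [0.4, 0.7, -0.6]
gripper_width: 0.0
grip_force: 0.0
t: 7.85
position: [0.472, 0.1304, 0.1493]
tool_rot: [180.0, -0.0, 176.0]
ft_force: [-0.5, -0.2, -0.1]
gripper_width: 0.0001
grip_force: 0.1
t: 8.22
position: [0.4683, 0.1306, 0.1494]
tool_rot: [-180.0, 0.0, 176.0]
ft_force: [0.7, -0.3, -1.4]
gripper_width: -0.0001
grip_force: 0.6
```

```bash
for i in 1; do :; done
python3 -m crank '[[[0.2,0,0,0,0,0],[0.2,0,0,0,0,0],[0,0,0,0,0,0]]]'
python3 -m crank '[[[0.2,0,0.05,0,0,0],[0.2,0,0.05,0,0,0],[0,0,0,0,0,0]]]'
python3 -m crank '[[[0.2,0,0.05,0,0,0],[0,0,0,0,0,0]]]'
```

```text
t: 8.6
position: [0.4652, 0.1309, 0.1496]
tool_rot: [180.0, 0.1, 176.0]
ft_force: [5.5, -1.0, -2.2]
gripper_width: -0.0
grip_force: 2.5
t: 8.98
position: [0.4613, 0.1311, 0.1487]
tool_rot: [180.0, 0.1, 176.0]
ft_force: [6.7, -0.7, -0.3]
gripper_width: -0.0
grip_force: 2.6
t: 9.22
position: [0.4594, 0.1313, 0.1483]
tool_rot: [180.0, 0.2, 176.0]
ft_force: [6.8, -1.2, -0.9]
gripper_width: 0.0001
grip_force: 2.7
```

```bash

python3 -m crank '[[[0.2,0,0,0,0,0],[0.2,0,0,0,0,0],[0,0,0,0,0,0]]]'
python3 -m crank '[[[0.2,0,0,0,0,0],[0,0,0,0,0,0]]]'
python3 -m crank '[[[0.15,0,0,0,0,0],[0,0,0,0,0,0]]]'
```

```text
t: 9.6
position: [0.4554, 0.1316, 0.1482]
tool_rot: [180.0, 0.2, 176.0]
ft_force: [5.9, -0.4, -1.2]
gripper_width: -0.0001
grip_force: 2.6
t: 9.85
position: [0.4534, 0.1317, 0.1482]
tool_rot: [180.0, 0.2, 176.0]
ft_force: [6.6, 0.3, -0.4]
gripper_width: 0.0002
grip_force: 2.7
t: 10.1
position: [0.452, 0.1318, 0.1483]
tool_rot: [180.0, 0.2, 176.0]
ft_force: [5.8, -0.7, -0.8]
gripper_width: -0.0003
grip_force: 2.7
```

```bash

python3 -m crank '[[[0.15,0,0,0,0,0],[0,0,0,0,0,0]]]'
python3 -m crank '[[[0.1,0,0,0,0,0],[0,0,0,0,0,0]]]'
```

```text
t: 10.35
position: [0.4506, 0.1319, 0.1483]
tool_rot: [180.0, 0.2, 176.0]
ft_force: [6.6, -1.1, -1.9]
gripper_width: -0.0003
grip_force: 2.7
t: 10.6
position: [0.4496, 0.132, 0.1483]
tool_rot: [180.0, 0.2, 176.0]
ft_force: [6.3, -0.7, -0.6]
gripper_width: 0.0
grip_force: 2.8
```

```bash

python3 -m crank '[[[0.15,0,0,0,0,0],[0,0,0,0,0,0]]]'
python3 -m crank '[[[0.1,0,0,0,0,0],[0,0,0,0,0,0]]]'
```

```text
t: 10.85
position: [0.4481, 0.1321, 0.1483]
tool_rot: [180.0, 0.2, 176.0]
ft_force: [8.1, -0.4, -1.4]
gripper_width: 0.0002
grip_force: 2.7
t: 11.1
position: [0.4472, 0.1322, 0.1483]
tool_rot: [180.0, 0.2, 176.0]
ft_force: [6.2, -0.7, -0.2]
gripper_width: 0.0001
grip_force: 2.8
```

```bash

python3 -m crank '[[[0.1,0,0,0,0,0],[0,0,0,0,0,0]]]'
python3 -m crank '[[[0.1,0,0,0,0,0],[0,0,0,0,0,0]]]'
```

```text
t: 11.35
position: [0.4462, 0.1322, 0.1484]
tool_rot: [180.0, 0.2, 176.0]
ft_force: [6.0, -0.9, -0.9]
gripper_width: 0.0002
grip_force: 2.8
t: 11.6
position: [0.4452, 0.1323, 0.1483]
tool_rot: [180.0, 0.2, 176.0]
ft_force: [6.4, -0.4, -0.5]
gripper_width: -0.0
grip_force: 2.8
```

```bash

python3 -m crank '[[[0.1,0,0,0,0,0],[0,0,0,0,0,0]]]'
```

```text
t: 11.85
position: [0.4442, 0.1324, 0.1484]
tool_rot: [180.0, 0.2, 176.0]
ft_force: [6.2, -1.3, -0.7]
gripper_width: -0.0002
grip_force: 2.8
```

```bash

python3 -m crank '[[[0.1,0,0,0,0,0],[0,0,0,0,0,0]]]'
python3 -m crank '[[[0.1,0,0,0,0,0],[0,0,0,0,0,0]]]'
```

```text
t: 12.1
position: [0.4432, 0.1325, 0.1484]
tool_rot: [180.0, 0.2, 176.0]
ft_force: [6.9, -0.7, 0.7]
gripper_width: 0.0002
grip_force: 2.8
t: 12.35
position: [0.4425, 0.1325, 0.1485]
tool_rot: [180.0, 0.2, 176.0]
ft_force: [7.7, -0.3, 0.3]
gripper_width: 0.0
grip_force: 3.2
```

```bash

python3 -m crank '[[[0.1,0,0,0,0,0],[0,0,0,0,0,0]]]'
```

```text
t: 12.6
position: [0.442, 0.1326, 0.1487]
tool_rot: [180.0, 0.3, 176.0]
ft_force: [9.4, -0.7, -1.8]
gripper_width: -0.0002
grip_force: 3.9
```

```bash

python3 -m crank '[[[0.1,0,0,0,0,0],[0,0,0,0,0,0]]]'
```

```text
t: 12.85
position: [0.4414, 0.1326, 0.1488]
tool_rot: [180.0, 0.3, 176.0]
ft_force: [10.6, -1.9, 0.0]
gripper_width: -0.0002
grip_force: 4.5
```

The stop shows up where predicted (x ≈ 0.442). I'll press it a little more firmly.

```bash

python3 -m crank '[[[0.1,0,0,0,0,0],[0,0,0,0,0,0]]]'
python3 -m crank '[[[0.1,0,0,0,0,0],[0,0,0,0,0,0]]]'
```

```text
t: 13.1
position: [0.4408, 0.1327, 0.149]
tool_rot: [180.0, 0.4, 176.0]
ft_force: [11.2, -0.6, 0.0]
gripper_width: 0.0
grip_force: 5.2
t: 13.35
position: [0.4403, 0.1327, 0.1491]
tool_rot: [180.0, 0.4, 176.0]
ft_force: [13.7, -1.3, 0.1]
gripper_width: 0.0002
grip_force: 5.8
```

```bash

python3 -m crank '[[[0.08,0,0,0,0,0],[0,0,0,0,0,0],[0,0,0,0,0,0]]]'
```

```text
t: 13.72
position: [0.4399, 0.1328, 0.1492]
tool_rot: [180.0, 0.5, 176.0]
ft_force: [14.4, -1.6, 0.2]
gripper_width: -0.0
grip_force: 6.3
```

```bash

python3 -m crank '[[[0.1,0,0,0,0,0],[0,0,0,0,0,0],[0,0,0,0,0,0],[0,0,0,0,0,0]]]'
```

```text
t: 14.22
position: [0.4393, 0.1328, 0.1494]
tool_rot: [180.0, 0.5, 176.0]
ft_force: [16.8, -1.4, -0.0]
gripper_width: 0.0003
grip_force: 7.0
```

Firmly home at about 16 N. Now I'll back off, pass over the top and come down on the near side.

```bash

python3 -m crank '[[[-0.5,0,0,0,0,0],[-0.8,0,0,0,0,0],[-0.8,0,0,0,0,0],[-0.8,0,0,0,0,0],[-0.8,0,0,0,0,0],[-1,0,0,0,0,0],[-1,0,0,0,0,0],[0,0,-2.5,0,0,0],[0,0,-2.5,0,0,0],[0,0,0,0,0,0]]]'
python3 -m crank '[[[2,0,0,0,0,0],[2,0,0,0,0,0],[2,0,0,0,0,0],[1.5,0,0,0,0,0],[0,0,0,0,0,0],[0,0,2.5,0,0,0],[0,0,2.5,0,0,0],[0,0,0,0,0,0]]]'
python3 - <<'E'
from h import *
cv2.imwrite("pics/s3.png",cv2.resize(arm.capture("side")[100:260,270:430],None,fx=3.5,fy=3.5,interpolation=cv2.INTER_CUBIC)[:,:,::-1])
E
```

```text
t: 15.48
position: [0.493, 0.129, 0.1993]
tool_rot: [180.0, 0.2, 176.0]
ft_force: [0.4, 0.3, -0.4]
gripper_width: 0.0002
grip_force: 0.0
t: 16.48
position: [0.4168, 0.134, 0.1465]
tool_rot: [-180.0, -0.2, 176.0]
ft_force: [0.3, 0.1, 0.5]
gripper_width: 0.0
grip_force: 0.0
```

View pics/s3.png

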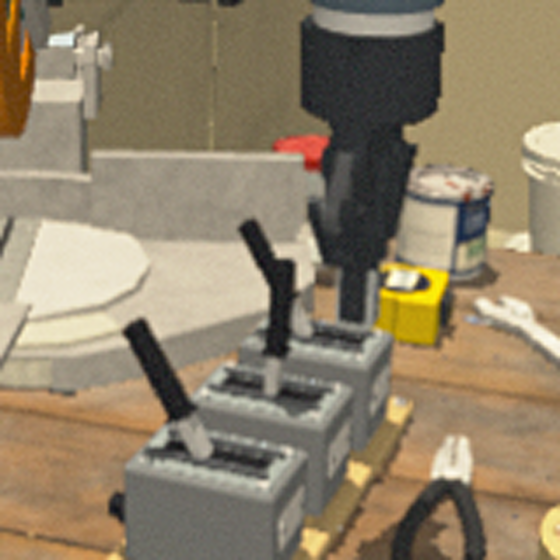

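The lever has sprung back to near upright (crop 275,265–390), the fingers are on its near side at crop (355,300), and both neighbours are still on. Now I'll throw it on.

```bash

python3 -m crank '[[[-0.5,0,0,0,0,0],[-0.5,0,0,0,0,0],[-0.5,0,0,0,0,0],[-0.5,0,0,0,0,0],[-0.5,0,0,0,0,0],[0,0,0,0,0,0]]]'
python3 -m crank '[[[-0.3,0,0,0,0,0],[-0.3,0,0,0,0,0],[-0.3,0,0,0,0,0],[0,0,0,0,0,0]]]'
python3 -m crank '[[[-0.3,0,0,0,0,0],[-0.3,0,0,0,0,0],[-0.3,0,0,0,0,0],[-0.3,0,0,0,0,0],[0,0,0,0,0,0]]]'
python3 -m crank '[[[-0.2,0,0,0,0,0],[-0.2,0,0,0,0,0],[-0.2,0,0,0,0,0],[0,0,0,0,0,0]]]'
```

```text
t: 17.27
position: [0.4423, 0.1324, 0.1477]
tool_rot: [-180.0, -0.0, 176.0]
ft_force: [0.0, 0.3, -0.0]
gripper_width: 0.0001
grip_force: 0.0
t: 17.77
position: [0.4512, 0.1318, 0.1477]
tool_rot: [180.0, 0.0, 176.0]
ft_force: [0.6, -1.3, 0.5]
gripper_width: 0.0001
grip_force: 0.0
t: 18.4
position: [0.4632, 0.131, 0.1477]
tool_rot: [180.0, 0.0, 176.0]
ft_force: [-0.6, 0.7, 0.4]
gripper_width: -0.0001
grip_force: 0.1
t: 18.9
position: [0.4691, 0.1306, 0.1478]
tool_rot: [180.0, 0.0, 176.0]
ft_force: [-0.3, -0.7, 0.6]
gripper_width: -0.0003
grip_force: 0.1
```

```bash

python3 -m crank '[[[-0.2,0,0,0,0,0],[-0.2,0,0,0,0,0],[0,0,0,0,0,0]]]'
python3 -m crank '[[[-0.2,0,0,0,0,0],[-0.2,0,0,0,0,0],[0,0,0,0,0,0]]]'
python3 -m crank '[[[-0.2,0,0,0,0,0],[-0.2,0,0,0,0,0],[0,0,0,0,0,0]]]'
```

```text
t: 19.27
position: [0.4731, 0.1303, 0.1478]
tool_rot: [180.0, 0.0, 176.0]
ft_force: [-0.8, -0.3, -0.0]
gripper_width: 0.0003
grip_force: 0.2
t: 19.65
position: [0.4769, 0.13, 0.1477]
tool_rot: [180.0, -0.0, 176.0]
ft_force: [-1.2, 0.2, 0.0]
gripper_width: -0.0001
grip_force: 0.6
t: 20.02
position: [0.4809, 0.1298, 0.1477]
tool_rot: [-180.0, -0.0, 176.0]
ft_force: [-2.4, 0.3, -0.9]
gripper_width: 0.0001
grip_force: 1.0
```

```bash

python3 -m crank '[[[-0.2,0,0,0,0,0],[0,0,0,0,0,0]]]'
python3 -m crank '[[[-0.2,0,0,0,0,0],[0,0,0,0,0,0]]]'
```

```text
t: 20.27
position: [0.4831, 0.1296, 0.1478]
tool_rot: [180.0, 0.0, 176.0]
ft_force: [-2.1, 0.0, -0.4]
gripper_width: -0.0003
grip_force: 0.9
t: 20.52
position: [0.4852, 0.1295, 0.1479]
tool_rot: [180.0, 0.0, 176.0]
ft_force: [-0.3, 0.6, -0.3]
gripper_width: 0.0001
grip_force: 0.7
```

```bash

python3 -m crank '[[[-0.15,0,0,0,0,0],[0,0,0,0,0,0]]]'
python3 -m crank '[[[-0.15,0,0,0,0,0],[0,0,0,0,0,0]]]'
python3 -m crank '[[[-0.1,0,0,0,0,0],[0,0,0,0,0,0]]]'
```

```text
t: 20.78
position: [0.4867, 0.1294, 0.1479]
tool_rot: [180.0, 0.0, 176.0]
ft_force: [-1.0, 0.7, -0.3]
gripper_width: -0.0
grip_force: 0.6
t: 21.02
position: [0.4882, 0.1293, 0.1479]
tool_rot: [180.0, 0.0, 176.0]
ft_force: [-0.8, -0.2, -0.2]
gripper_width: -0.0003
grip_force: 0.2
t: 21.28
position: [0.4892, 0.1292, 0.1479]
tool_rot: [180.0, 0.0, 176.0]
ft_force: [0.2, 0.6, -0.2]
gripper_width: -0.0
grip_force: 0.0
```

```bash
python3 - <<'E'
from h import *
cv2.imwrite("pics/s4.png",cv2.resize(arm.capture("side")[100:260,270:430],None,fx=3.5,fy=3.5,interpolation=cv2.INTER_CUBIC)[:,:,::-1])
E
```

```text
(no output)
```

View pics/s4.png

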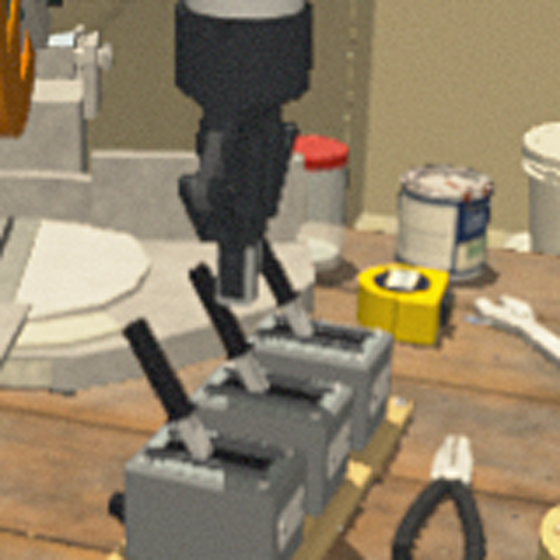

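The lever (crop 200,270 to 250,380) has snapped on, parallel to its neighbours and clear of the fingers. I'll retreat and check that it stays.

```bash

python3 -m crank '[[[0.7,0,0,0,0,0],[1.2,0,0,0,0,0],[1.2,0,-1,0,0,0],[1,0,-2.5,0,0,0],[0,0,-3,0,0,0],[0,0,-3,0,0,0],[0,0,-2,0,0,0],[0,0,0,0,0,0],[0,0,0,0,0,0],[0,0,0,0,0,0]]]'
python3 - <<'E'
from h import *
cv2.imwrite("pics/s5.png",cv2.resize(arm.capture("side")[100:260,270:430],None,fx=3.5,fy=3.5,interpolation=cv2.INTER_CUBIC)[:,:,::-1])
E
```

```text
t: 22.58
position: [0.4474, 0.132, 0.2619]
tool_rot: [-180.0, -0.1, 176.0]
ft_force: [0.3, -0.1, 0.1]
gripper_width: 0.0
grip_force: 0.0
```

View pics/s5.png

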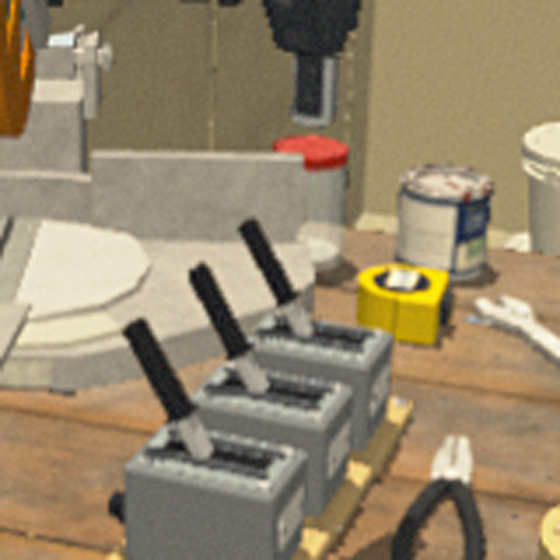

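All three levers (crop tops at (135,325), (200,270), (248,225)) lean on in parallel, and the gripper is well clear.

```bash
python3 -c "
from plant import arm
print(arm.job_done())"
```

```text
the job is handed in; nothing more can be done
None
```

The tripped middle switch was pushed home against its off stop (peak reading about 17 N), then thrown on, where it stays by itself; the other two levers are still on. The job was handed in at about 23 s, and no verdict was returned.

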